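# Fit the fume filter and clamp its drawer

## Task

Set the flat rectangular filter cartridge the right way up in the pocket of the fume unit's open drawer, then gently push the drawer fully home until it clicks in, and finally throw the clamp lever on top of the unit into its marked middle notch so that it stands upright. Set the cartridge down rather than dropping it, do not slam the drawer, and leave the other things on the bench where they are.

Things in the scene. Friction and masses are not known exactly. Their poses are not given: they have to be found in the camera images.
- unit: Fixed black fume-filter unit, a low box 260 wide (y), 240 deep (x), 105 high, with a drawer in the middle of its front and a clamp lever on its top left. Origin: foot of the front face, middle of its width; x points into the unit (away from the robot), y to the left, z up.
- drawer (a joint): Filter drawer: opening in m. 0 = fully home, back of the front panel against the unit; it slides out toward the robot to 0.165. A spring detent resists at about 0.017 to 0.007 and pulls the drawer home below that; about 8 N is enough to push it in.
- drawer_face (a point): Centre of the outer face of the drawer's flat grey front panel (panel 210 wide, 78 high, from 12 to 90 above the bench, 18 thick, so its outer face stands 18 in front of the unit when home; its dark pull plate is flush). Moves with the drawer; same axes as the unit.
- pocket (a point): Centre of the floor of the rectangular pocket in the front of the drawer, 18 above the bench. Pocket: 106 in x, 146 in y, sides and rear wall 27 high above the floor, front panel 72 above the floor. Moves with the drawer; same axes as the unit. The opening of the unit leaves 74 above the floor.
- cartridge: Loose grey filter cartridge: flat panel 90 (x) x 130 (y) x 32 high with white pleats on top and an upright grip rib in the middle of the top, 12 thick (x), 60 long (y), 28 high (60 overall height). Origin: centre of the underside, z up. A half turn makes no difference. 0.2 to 0.4 kg.
- lever (a joint): Clamp lever angle in rad, about the unit's y axis: 0 = upright in the middle notch (marked by a raised white bar on the quadrant plate); negative leans toward the robot, positive away; end notches at -0.6 and 0.6, where it stops. Spring detents hold it in each notch; humps at -0.3 and 0.3.
- lever_grip (a point): Centre of the lever's round black grip, 80 from the pivot along the lever; the grip is 26 in diameter and 45 long along the lever (its end is 100 from the pivot), on a rod 10 in diameter. Moves with the lever.
- lever_pivot (a point): Pivot of the lever on the unit, 119 above the bench; 50 behind the unit's front face and 85 left of its middle. The quadrant plate, radius 38, stands 17 to 21 left of it.
- canister: Bystander: round filter canister, diameter 84, height 70, upright (does not belong in the drawer). Origin: its underside.
- jar: Bystander: small closed white jar, diameter 52, height 55, standing on top of the filter unit. Origin: its underside.
- spool: Bystander: upright metal spool, diameter 64, height 50. Origin: its underside.
- bottle: Bystander: upright clear bottle with a black cap, diameter 60, height 160. Origin: its underside.
- board: Bystander: green circuit board lying flat, 120 x 90, up to 14 high. Origin: its underside.
- driver: Bystander: screwdriver lying on the bench, 180 long. Origin: its underside.

How it is judged:
By the outcome, as a careful person would: the job done as asked, in the order asked, and still so for the second after the job is handed in, with the robot touching nothing.
It also fails if it takes over 64 s, if anything falls off the work surface, if the arm or the gripper's body presses on something with over 40 N, if the wrist force passes 120 N, or if a joint passes its speed limit or range.

## Robot

A 7-joint arm with a two-finger parallel gripper is mounted at the origin on the work surface. World frame = base frame: x ahead of the robot, y to its left, z up, the work surface at z = 0. Lengths are in m, angles in rad, forces in N, time in s.
With the tool pointing down it reaches from about 0.425 to 0.875 m from the base axis. Payload 4.7 kg.
Tool frame: the origin (TCP) lies on the mounting face of the last link; the fingertips stand 173 mm ahead of it and the grasp point (between the pads) lies 155 mm ahead of it (robot.nose_length is the distance from the TCP to the fingertips, in m); z points along the fingers, y is the line along which they close (so a half turn about z gives the same grasp; the last joint's range is limited). The gripper opens to 85 mm and grips with 20 to 120 N. Pads are 22 mm wide; open, the fingers measure 114 mm over their backs; the gripper's body (76 mm by 85 mm) begins 54 mm behind the grasp point. The pads swing forward as they close: fully open they stand 13 mm farther back than shut.
Start: joints at [1.136, 0.321, -0.07, 1.45, 0.023, 1.371, -0.057], TCP at [0.282, -0.586, 0.405] pointing down, gripper open.
Joint ranges: [-2.86, 2.86], [-0.3, 2.09], [-1.38, 1.24], [0.06, 2.45], [-1.56, 4.7], [0.09, 2.05], [-2.69, 2.69]. Speed limits (rad/s): [2.57, 2.57, 3.14, 3.14, 3.14, 3.14, 3.14].

## Interface

Orientations are given as a rotation vector (axis times angle).
In Python, from plant import robot gives the robot as it stands.
- The arm moves only by the tool move_arm, never from a script. Its argument "commands" is a list of rows, each an object with "delta_rot": the turn, a rotation vector about the tool's x, y, z in degrees, a list of three; "offset": the shift along the tool's x, y, z in mm, a list of three; "fingers": the opening, from 0 (shut) to 1 (fully open). In form: [{"delta_rot": [wx, wy, wz], "offset": [x, y, z], "fingers": fingers}, ...]. A call has 1 to 5 rows; each row shifts and turns the commanded pose from where the row before left it, along the tool's axes as they then stand; what a row does not reach is not made up. A row lasts 1/8 s, in which the tool goes at most 62.5 mm and 10.7 degrees, less where a joint would pass 70% of its speed; a pose out of reach is approached as far as the arm can. A call with a gripper value outside its range is refused whole. The fingers move at their own pace and stop on an object; "force" is the grip in N (left out, the last holds). Time passes only in rows, so rows that do not move let the fingers close. It gives the time, the measured TCP pose, the force, the opening and the grip force at its end, in the units of the state.
- robot.sense(): the state, without advancing time (a new reading comes with each control period).
- robot.camera(name): name is "scene" or "top" or "wrist"; returns a dict with "frame" (400x640x3 uint8, red, green, blue), "fx", "fy", "cx", "cy" (pixels), "R" (3x3) and "t" (3): a world point X has camera coordinates R X + t; the wrist camera has in their place "mount" (4x4, takes a point from camera to tool coordinates, whose origin is the TCP and whose axes are the flange's). Camera axes: x right, y down, z forward; pixel columns grow to the right and rows downward; lengths in m; the calibration is good to about 2 mm. The wrist camera is an equidistant fisheye: a pixel r from the principal point sees the ray r / f radians off the axis. A picture is of the moment at which its call begins: read the wrist's pose just before it. There is no depth.
- robot.job_done(): hands the job in; it is judged then, once.
Trained networks look in a picture, given as the dict that the camera call returned (one of the last four; its "shot" number tells which), for a name from the list of things; names that differ only in an ending like _2 or _b are one class to them, and where a whole thing is asked for, a point or a joint stands for the part that bears it (a point fixed in the world has none). Each returns a list of dicts, best first, with "score" (0 to 1); they miss things now and then, are a little off and sometimes report something else, mostly with a low value. They report only what shows in the picture. A call takes as long as a camera call.
- robot.trace(picture, name): "region" (400x640 bool, what is visible of it) and "box" ([centre column, centre row, width, height] in pixels, round what is visible of it).
The state is a dict: "time": time; "qpos": joint angles; "joint_velocities": joint speeds; "tau": joint torques, N m; "tcp_pos": TCP position; "tcp_rot": TCP orientation; "force": force on the tool from outside, world axes, zero at the start; "torque": the same for the moment, N m; "finger_gap": opening from 0.0 (shut) to 1.0 (fully open); "grip_force": force on a finger pad.
Only numpy, scipy, OpenCV 4.12 (cv2) and the standard library are available. Lean on these libraries where they do the work, as an engineer would, in place of code of your own. Each camera call takes 0.05 s, during which the arm holds its last target. There are 200 camera calls.

## Working session

There is one attempt and no reset: what is moved stays moved. The work goes in short steps, Python scripts to look and compute and a tool call to move; the robot and the scene stay as the last step left them, time stands still between calls to the robot, and variables do not carry over. Pictures are saved under pics/ and viewed, at most 10 in all, crops included, and the job is handed in when it is done.

Besides the shell and the picture viewer there is one more tool, called after "Call:" as a command line: name --argument value ..., lists and objects as JSON in quotes. move_arm: Moves the arm, as the interface text tells. Its arguments: {"type":"object","properties":{"commands":{"type":"array"},"force":{"type":"number"}},"required":["commands"]}

```bash
ls; mkdir -p pics
cat > h.py <<'E'
import numpy as np, cv2
from scipy.spatial.transform import Rotation as R
from plant import robot
def save(p,n): cv2.imwrite('pics/'+n, cv2.cvtColor(p['frame'],cv2.COLOR_RGB2BGR))
def ray(p,u,v):
    d=p['R'].T@np.array([(u-p['cx'])/p['fx'],(v-p['cy'])/p['fy'],1.]); return -p['R'].T@p['t'], d
def at_z(p,u,v,z):
    o,d=ray(p,u,v); return o+d*(z-o[2])/d[2]
def proj(p,X):
    c=np.atleast_2d(X)@p['R'].T+p['t']; return np.c_[c[:,0]/c[:,2]*p['fx']+p['cx'],c[:,1]/c[:,2]*p['fy']+p['cy']]
E
python3 - <<'E'
from h import *
np.set_printoptions(precision=3,suppress=True)
s=robot.sense(); print(s['time'],s['tcp_pos'],s['tcp_rot'],s['force'])
for c in ('scene','top'):
    p=robot.camera(c); save(p,c+'0.png')
    print(c,p['fx'],p['cx'],p['cy'],-p['R'].T@p['t'])
    for n in ('unit','drawer','pocket','cartridge','lever','lever_grip','jar','canister','spool','bottle','board','driver'):
        r=robot.trace(p,n)
        print(n,[(round(q['score'],2),np.round(q['box'],1)) for q in r[:2]])
E
```

```text
pics
0.0 [ 0.282 -0.585  0.404] [-3.061 -0.699  0.001] [ 0.123  0.251 -0.706]
scene 371.2101565707434 317.1923070258033 198.99782864960565 [ 1.308 -0.111  0.678]
unit [(0.73, array([343.2, 258.2, 138. , 169. ]))]
drawer [(0.7, array([316.2, 199.9,  73.6,  34.9])), (0.35, array([362.8, 196.6,  18.5,  44.1]))]
pocket [(0.84, array([314.5, 200.7,  78.3,  36.2])), (0.26, array([341.9, 260.1, 136.7, 169.9]))]
cartridge [(0.59, array([196.6, 214.6,  61.1,  35.6])), (0.19, array([314. , 199.2,  73.8,  36.6]))]
lever [(0.68, array([361.6, 196.4,  15.7,  43.5]))]
lever_grip [(0.7, array([342.4, 259.2, 136. , 170. ])), (0.54, array([360.6, 199.7,  10.3,  49.2]))]
jar [(0.79, array([303.9, 240.7,  23.5,  39. ]))]
canister [(0.8, array([418.4, 197.8,  29.7,  29.7]))]
spool [(0.59, array([447.4, 258.6,  33.5,  37.2])), (0.21, array([204.3, 266.6,  33.4,  59.9]))]
bottle [(0.58, array([204.2, 267.2,  32.3,  63.5])), (0.19, array([314.4, 199.7,  71.5,  34.5]))]
board [(0.68, array([174. , 259.1,  38. ,  41.3]))]
driver [(0.72, array([468.1, 259.4,  15. ,  22.2]))]
top 518.2384332666069 329.83298410089816 195.666677037693 [ 0.519 -0.025  1.64 ]
unit [(0.95, array([319.1, 171.6,  88.2, 152.8]))]
drawer [(0.87, array([324.8, 221.9,  70.8,  55.6])), (0.37, array([340.6, 152.7,  17.8,  17.2]))]
pocket [(0.79, array([322.9, 220.9,  72.8,  51.6])), (0.64, array([318. , 172.1,  94.8, 148. ]))]
cartridge [(0.9, array([427.9, 244.6,  52.7,  37.1]))]
lever [(0.48, array([289. , 190.5,   4.3,  27. ]))]
lever_grip [(0.57, array([287.4, 189.8,   6.5,  21.9]))]
jar [(0.76, array([341.4, 152.5,  16.8,  19.6])), (0.42, array([323.3, 220.4,  71.2,  56.7]))]
canister [(0.67, array([225.3, 242.2,  32.6,  21.9]))]
spool [(0.58, array([228.1, 165.1,  25.2,  24.1]))]
bottle []
board [(0.61, array([438.3, 194.3,  35.4,  42.3]))]
driver [(0.71, array([215.6, 181.2,  16.8,  44.8]))]
```

Run:
```python
import cv2
a=cv2.imread('pics/top0.png')[100:290,190:470]; cv2.imwrite('pics/topc.png',cv2.resize(a,(784,532),interpolation=cv2.INTER_CUBIC))
a=cv2.imread('pics/scene0.png')[150:350,140:500]; cv2.imwrite('pics/scenec.png',cv2.resize(a,None,fx=2.2,fy=2.2,interpolation=cv2.INTER_CUBIC))
```

```text
(no output)
```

View pics/topc.png

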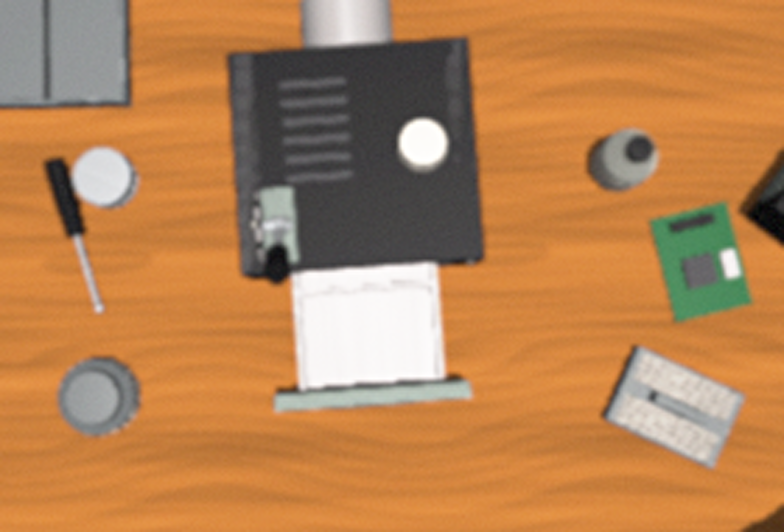

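View pics/scenec.png

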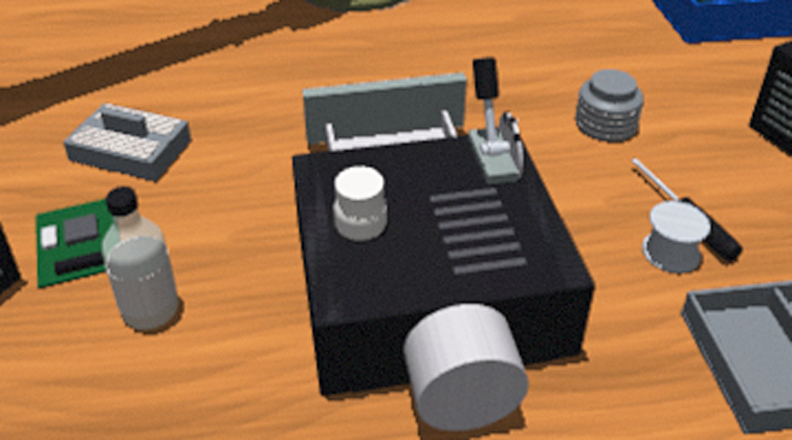

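Top view: the cartridge lies the right way up on the bench at the right (full-image px ~(431,245)), with its rib along its long side. The unit is slightly rotated, the drawer is open and empty, and the lever leans toward the robot (px ~(288,190)). The scene view agrees. Next I'll fit the models to the masks.

```bash
cat >> h.py <<'E'
from scipy.optimize import minimize
def box(x0,x1,y0,y1,z0,z1): return np.array([[x,y,z] for x in(x0,x1) for y in(y0,y1) for z in(z0,z1)])
def place(P,x,y,a):
    c,s=np.cos(a),np.sin(a); return np.c_[x+c*P[:,0]-s*P[:,1], y+s*P[:,0]+c*P[:,1], P[:,2]]
def mask(p,parts):
    S=4; m=np.zeros((400*S,640*S),np.uint8)
    for P in parts: cv2.fillConvexPoly(m,cv2.convexHull(np.round((proj(p,P)+.5)*S).astype(np.int32)),1)
    return cv2.resize(m.astype(np.float32),(640,400),interpolation=cv2.INTER_AREA)
def iou(a,b): return np.minimum(a,b).sum()/np.maximum(a,b).sum()
def fit(obs,parts,x0,step=(.015,.015,.15)):
    f=lambda q:-sum(iou(mask(p,[place(P,*q) for P in parts]),r.astype(np.float32)) for p,r in obs)
    q=np.array(x0,float)
    for k in (1,.3): 
        sim=np.vstack([q]+[q+np.eye(3)[i]*np.array(step)*k for i in range(3)])
        r=minimize(f,q,method='Nelder-Mead',options=dict(initial_simplex=sim,xatol=1e-4,fatol=1e-4)); q=r.x
    return q,-r.fun
CART=[box(-.045,.045,-.065,.065,0,.032),box(-.006,.006,-.03,.03,.03,.06)]
UNIT=[box(0,.24,-.13,.13,0,.105)]
E
cat > m1.py <<'E'
from h import *
np.set_printoptions(precision=4,suppress=True)
T=robot.camera('top'); S=robot.camera('scene')
g=lambda p,n: robot.trace(p,n)[0]['region']
tc,sc=g(T,'cartridge'),g(S,'cartridge')
c0=at_z(T,431,245,.03)
print('cart0',c0)
for obs in ([(T,tc)],[(T,tc),(S,sc)]): print(fit(obs,CART,[c0[0],c0[1],-1.17+np.pi/2-np.pi/2]), fit(obs,CART,[c0[0],c0[1],-.4]))
cor=[at_z(T,190+u/2.8,100+v/2.8,.105) for u,v in((229,55),(467,38),(483,258),(243,275))]; print(np.array(cor))
tu=g(T,'unit'); f=(cor[2]+cor[3])/2
for obs in ([(T,tu)],): print('unit',fit(obs,UNIT,[f[0],f[1],.06]))
tp=g(T,'drawer'); print('drawer region box',robot.trace(T,'drawer')[0]['box'])
# drawer face: panel top z=.09 outer edge crop points
for u,v in ((276,408),(471,396),(275,394),(470,382)): print(at_z(T,190+u/2.8,100+v/2.8,.09))
E
python3 m1.py
```

```text
cart0 [ 0.44   -0.3445  0.03  ]
(array([ 0.4409, -0.3419, -0.459 ]), np.float64(0.9480506777763367)) (array([ 0.4404, -0.3421, -0.4509]), np.float64(0.9485813975334167))
(array([ 0.4381, -0.342 , -0.441 ]), np.float64(1.8411922454833984)) (array([ 0.4386, -0.3428, -0.4521]), np.float64(1.8423359394073486))
[[ 0.8266  0.1347  0.105 ]
 [ 0.8399 -0.1195  0.105 ]
 [ 0.6042 -0.131   0.105 ]
 [ 0.5915  0.1235  0.105 ]]
unit (array([ 0.5978, -0.0018,  0.0524]), np.float64(0.6627529263496399))
drawer region box [340.1, 150.6, 13.9, 21.9]
[0.4498 0.0921 0.09  ]
[ 0.4581 -0.1157  0.09  ]
[0.4647 0.0929 0.09  ]
[ 0.473 -0.115  0.09 ]
```

```bash
cat >> h.py <<'E'
def plan(x,y,z,yaw_y=None):
    "shift in tool axes (mm) from measured pose to (x,y,z); turn about tool z (deg) so tool y lies along world yaw_y (mod pi)"
    s=robot.sense(); M=R.from_rotvec(s['tcp_rot']).as_matrix()
    d=M.T@(np.array([x,y,z])-s['tcp_pos'])*1000
    print('t',round(s['time'],2),'tcp',np.round(s['tcp_pos'],4),'F',np.round(s['force'],1),'gap',round(s['finger_gap'],3),'off',np.round(d,1),'n',np.linalg.norm(d).round())
    if yaw_y is not None:
        a=np.arctan2(M[1,1],M[0,1]); e=(yaw_y-a+np.pi/2)%np.pi-np.pi/2
        # tool z points down: turning +wz about tool z lowers world yaw
        print('tool y yaw',round(a,3),'wz deg',round(np.degrees(-e),1),'tool z',np.round(M[:,2],3),'q7',round(s['qpos'][6],2))
E
python3 -c "
from h import *
plan(.44,-.342,.33,-.452)"
```

```text
t 1.65 tcp [ 0.282  -0.5856  0.4048] F [-0.8 -0.1 -0.2] gap 0.998 off [ 248.1 -151.    74.7] n 300.0
tool y yaw -1.122 wz deg -38.4 tool z [ 0. -0. -1.] q7 -0.06
```

Call:
move_arm --commands '[{"delta_rot": [0, 0, 0], "offset": [41, -25, 12], "fingers": 1}, {"delta_rot": [0, 0, 0], "offset": [41, -25, 12], "fingers": 1}, {"delta_rot": [0, 0, 0], "offset": [41, -25, 12], "fingers": 1}, {"delta_rot": [0, 0, 0], "offset": [41, -25, 12], "fingers": 1}, {"delta_rot": [0, 0, 0], "offset": [41, -25, 12], "fingers": 1}]'

```text
time: 2.28
tcp_pos: [0.4132, -0.3827, 0.3446]
tcp_rot: [3.062, 0.699, 0.001]
force: [0.5, 0.5, -0.1]
finger_gap: 0.999
grip_force: 0.0
```

Call:
move_arm --commands '[{"delta_rot": [0, 0, 0], "offset": [43, -26, 15], "fingers": 0.6}, {"delta_rot": [0, 0, -9.6], "offset": [0, 0, 0], "fingers": 0.6}, {"delta_rot": [0, 0, -9.6], "offset": [0, 0, 0], "fingers": 0.6}, {"delta_rot": [0, 0, -9.6], "offset": [0, 0, 0], "fingers": 0.6}, {"delta_rot": [0, 0, -9.6], "offset": [0, 0, 0], "fingers": 0.6}]'

```text
time: 2.9
tcp_pos: [0.44, -0.342, 0.3298]
tcp_rot: [2.658, 1.675, -0.0]
force: [-0.7, -1.5, 1.0]
finger_gap: 0.601
grip_force: 0.0
```

```bash
cat >> h.py <<'E'
def wrist():
    s=robot.sense(); p=robot.camera('wrist'); M=np.eye(4); M[:3,:3]=R.from_rotvec(s['tcp_rot']).as_matrix(); M[:3,3]=s['tcp_pos']
    p['W']=M@p['mount']; return p
def wproj(p,X):
    W=p['W']; c=(np.atleast_2d(X)-W[:3,3])@W[:3,:3]; rho=np.hypot(c[:,0],c[:,1]); th=np.arctan2(rho,c[:,2])
    k=th/np.maximum(rho,1e-9); return np.c_[c[:,0]*k*p['fx']+p['cx'],c[:,1]*k*p['fy']+p['cy']]
def draw(im,p,X,col=(255,0,0),f=None):
    q=np.round((f or wproj)(p,X)).astype(int); cv2.polylines(im,[q.reshape(-1,1,2)],True,col,1)
E
python3 - <<'E'
from h import *
plan(.44,-.342,.208,-.452)
p=wrist(); fr=p['frame'].copy()
for n in('cartridge','bottle','board'):
  print(n,[(round(q['score'],2),np.round(q['box'])) for q in robot.trace(p,n)[:2]])
c=np.array([.4395,-.3422,-.452])
sq=lambda a,b,z:np.array([[-a,-b,z],[a,-b,z],[a,b,z],[-a,b,z]])
for P in (sq(.045,.065,.032),sq(.006,.03,.06)): draw(fr,p,place(P,*c))
p['frame']=fr; save(p,'w1.png')
E
```

```text
t 2.9 tcp [ 0.44   -0.342   0.3298] F [-0.7 -1.5  1. ] gap 0.601 off [  0.    0.  121.8] n 122.0
tool y yaw -0.446 wz deg 0.3 tool z [ 0. -0. -1.] q7 0.12
cartridge [(0.97, array([320., 188., 106., 136.]))]
bottle [(0.62, array([572.,  36., 137.,  71.]))]
board [(0.97, array([470., 154., 122., 130.])), (0.48, array([321., 189., 105., 140.]))]
```

View pics/w1.png

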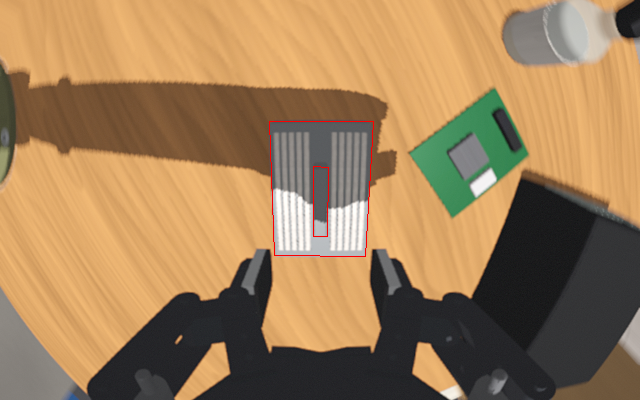

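The projected cartridge outline (red) matches the picture, at (270–373, 122–256) with the rib at (321,200), so I'll descend and grip the rib.

Call:
move_arm --commands '[{"delta_rot": [0, 0, 0], "offset": [0, 0, 45], "fingers": 0.5}, {"delta_rot": [0, 0, 0], "offset": [0, 0, 45], "fingers": 0.5}, {"delta_rot": [0, 0, 0], "offset": [0, 0, 21], "fingers": 0.5}, {"delta_rot": [0, 0, 0], "offset": [0, 0, 10], "fingers": 0.5}, {"delta_rot": [0, 0, 0], "offset": [0, 0, 0], "fingers": 0.3}]' --force 50

```text
time: 3.72
tcp_pos: [0.44, -0.342, 0.2086]
tcp_rot: [-2.663, -1.666, 0.0]
force: [-0.4, -0.1, 0.6]
finger_gap: 0.305
grip_force: 0.0
```

Call:
move_arm --commands '[{"delta_rot": [0, 0, 0], "offset": [0, 0, 0], "fingers": 0}, {"delta_rot": [0, 0, 0], "offset": [0, 0, 0], "fingers": 0}, {"delta_rot": [0, 0, 0], "offset": [0, 0, 0], "fingers": 0}, {"delta_rot": [0, 0, 0], "offset": [0, 0, 0], "fingers": 0}]' --force 50

```text
time: 4.22
tcp_pos: [0.4404, -0.3424, 0.21]
tcp_rot: [2.661, 1.666, 0.001]
force: [-0.6, 0.5, 6.4]
finger_gap: 0.124
grip_force: 53.6
```

Call:
move_arm --commands '[{"delta_rot": [0, 0, 0], "offset": [0, 0, -15], "fingers": 0}, {"delta_rot": [0, 0, 0], "offset": [0, 0, -35], "fingers": 0}, {"delta_rot": [0, 0, 0], "offset": [0, 0, -45], "fingers": 0}, {"delta_rot": [0, 0, 0], "offset": [0, 0, -45], "fingers": 0}, {"delta_rot": [0, 0, 0], "offset": [0, 0, -10], "fingers": 0}]'

```text
time: 4.85
tcp_pos: [0.4405, -0.3422, 0.3621]
tcp_rot: [2.658, 1.665, 0.003]
force: [0.5, -1.3, -4.8]
finger_gap: 0.129
grip_force: 52.2
```

```bash
python3 -c "
from h import *
plan(.525,-.0085,.36,.05)"
```

```text
t 4.85 tcp [ 0.4405 -0.3422  0.3621] F [ 0.5 -1.3 -4.8] gap 0.129 off [337.1 -69.7   1.3] n 344.0
tool y yaw -0.452 wz deg -28.7 tool z [ 0.004 -0.004 -1.   ] q7 0.12
```

Call:
move_arm --commands '[{"delta_rot": [0, 0, 0], "offset": [25, -5, 0], "fingers": 0}, {"delta_rot": [0, 0, 0], "offset": [42, -9, 0], "fingers": 0}, {"delta_rot": [0, 0, 0], "offset": [45, -9, 0], "fingers": 0}, {"delta_rot": [0, 0, 0], "offset": [45, -9, 0], "fingers": 0}, {"delta_rot": [0, 0, 0], "offset": [45, -9, 0], "fingers": 0}]'

```text
time: 5.48
tcp_pos: [0.4906, -0.1408, 0.3569]
tcp_rot: [-2.661, -1.666, 0.003]
force: [-0.1, -0.3, -3.2]
finger_gap: 0.126
grip_force: 52.2
```

Call:
move_arm --commands '[{"delta_rot": [0, 0, 0], "offset": [45, -10, 0], "fingers": 0}, {"delta_rot": [0, 0, 0], "offset": [45, -10, 0], "fingers": 0}, {"delta_rot": [0, 0, 0], "offset": [30, -6, 0], "fingers": 0}, {"delta_rot": [0, 0, 0], "offset": [15, -3, 0], "fingers": 0}]'

```text
time: 5.98
tcp_pos: [0.5236, -0.0063, 0.3573]
tcp_rot: [-2.658, -1.67, 0.003]
force: [0.2, -0.3, -3.5]
finger_gap: 0.128
grip_force: 52.2
```

Call:
move_arm --commands '[{"delta_rot": [0, 0, -7.2], "offset": [0, 0, 0], "fingers": 0}, {"delta_rot": [0, 0, -7.2], "offset": [0, 0, 0], "fingers": 0}, {"delta_rot": [0, 0, -7.2], "offset": [0, 0, 0], "fingers": 0}, {"delta_rot": [0, 0, -7.1], "offset": [0, 0, 0], "fingers": 0}, {"delta_rot": [0, 0, 0], "offset": [0, 0, 0], "fingers": 0}]'

```text
time: 6.6
tcp_pos: [0.5237, -0.0094, 0.3577]
tcp_rot: [-2.169, -2.271, 0.002]
force: [0.3, 0.5, -3.5]
finger_gap: 0.13
grip_force: 52.2
```

```bash
cat > m2.py <<'E'
from h import *
import sys
plan(.525,-.0085,.232,.05)
p=wrist(); fr=p['frame'].copy()
u=np.array([.598,-.003,.05]); ux=np.array([np.cos(u[2]),np.sin(u[2])])
dr=-.144
sq=lambda x0,x1,y0,y1,z:np.array([[x0,y0,z],[x1,y0,z],[x1,y1,z],[x0,y1,z]])
for P,c in ((sq(dr+.018,dr+.124,-.073,.073,.018),(255,0,0)),(sq(dr+.018,dr+.124,-.073,.073,.045),(255,0,255)),(sq(dr,dr+.018,-.105,.105,.09),(0,255,0)),(sq(0,.24,-.13,.13,.105),(255,255,0))):
    draw(fr,p,place(P,*u),c)
p['frame']=fr; save(p,'w2.png')
E
python3 m2.py
```

```text
t 6.6 tcp [ 0.5237 -0.0094  0.3577] F [ 0.3  0.5 -3.5] gap 0.13 off [  0.9   1.6 125.7] n 126.0
tool y yaw 0.046 wz deg -0.2 tool z [-0.002 -0.    -1.   ] q7 -0.05
```

View pics/w2.png

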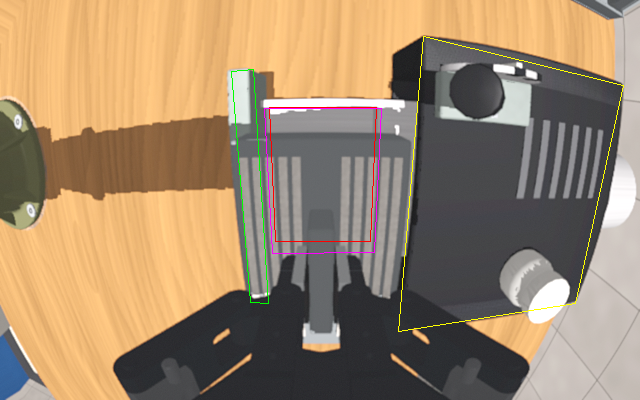

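Wrist view: the projected unit outline (yellow) and pocket (red/magenta) agree with the picture. The drawer panel (green, cols 231–253) looks about 2 px too far right. I'll refine that with intensity profiles.

```bash
cat > m3.py <<'E'
from h import *
p=wrist(); g=p['frame'].astype(float)
u=np.array([.598,-.003,.05])
def prof(P):
    q=wproj(p,place(P,*u)).astype(np.float32); return cv2.remap(p['frame'],q[:,0].reshape(-1,1),q[:,1].reshape(-1,1),cv2.INTER_LINEAR)[:,0].astype(int)
xs=np.arange(-.156,-.116,.002)
print('panel x at y=.085'); 
for y in (.08,.09,.095):
    v=prof(np.c_[xs,0*xs+y,0*xs+.09]); print(y,[(round(a*1000),tuple(b)) for a,b in zip(xs,v)])
ys=np.arange(.09,.115,.0015); v=prof(np.c_[0*ys-.135,ys,0*ys+.09]); print('left end',[(round(a*1e3,1),tuple(b)) for a,b in zip(ys,v)])
ys=np.arange(-.115,-.09,.0015); v=prof(np.c_[0*ys-.135,ys,0*ys+.09]); print('right end',[(round(a*1e3,1),tuple(b)) for a,b in zip(ys,v)])
E
python3 m3.py | sed 's/np.int64//g'
```

```text
panel x at y=.085
0.08 [(-156, ((235), (182), (115))), (-154, ((238), (183), (117))), (-152, ((239), (185), (119))), (-150, ((238), (184), (116))), (-148, ((237), (191), (144))), (-146, ((218), (226), (222))), (-144, ((224), (232), (228))), (-142, ((225), (234), (230))), (-140, ((226), (235), (230))), (-138, ((225), (234), (229))), (-136, ((226), (234), (230))), (-134, ((227), (236), (232))), (-132, ((228), (236), (232))), (-130, ((170), (177), (173))), (-128, ((95), (99), (98))), (-126, ((98), (103), (100))), (-124, ((96), (101), (99))), (-122, ((99), (104), (102))), (-120, ((128), (128), (129))), (-118, ((220), (219), (219)))]
0.09 [(-156, ((227), (173), (108))), (-154, ((231), (176), (113))), (-152, ((237), (183), (116))), (-150, ((240), (185), (118))), (-148, ((240), (192), (144))), (-146, ((221), (229), (225))), (-144, ((223), (232), (227))), (-142, ((223), (232), (227))), (-140, ((224), (233), (228))), (-138, ((225), (234), (230))), (-136, ((228), (236), (231))), (-134, ((229), (236), (232))), (-132, ((223), (231), (227))), (-130, ((155), (162), (159))), (-128, ((96), (100), (9
[... 1555 characters left out ...]
), (45), (47))), (np.float64(-113.5), ((46), (44), (49))), (np.float64(-112.0), ((45), (44), (49))), (np.float64(-110.5), ((45), (45), (49))), (np.float64(-109.0), ((43), (43), (47))), (np.float64(-107.5), ((45), (45), (50))), (np.float64(-106.0), ((44), (45), (49))), (np.float64(-104.5), ((44), (45), (49))), (np.float64(-103.0), ((44), (44), (48))), (np.float64(-101.5), ((44), (44), (49))), (np.float64(-100.0), ((48), (48), (50))), (np.float64(-98.5), ((129), (124), (121))), (np.float64(-97.0), ((229), (223), (217))), (np.float64(-95.5), ((255), (254), (252))), (np.float64(-94.0), ((226), (220), (215))), (np.float64(-92.5), ((190), (185), (180))), (np.float64(-91.0), ((164), (160), (154)))]
```

```bash
python3 -c "
from h import *
plan(.5216,-.0061,.232,.05)"
```

```text
t 6.7 tcp [ 0.5238 -0.0091  0.3581] F [-0.2  0.7 -3.6] gap 0.131 off [  3.1  -1.9 126.1] n 126.0
tool y yaw 0.046 wz deg -0.2 tool z [-0.001 -0.    -1.   ] q7 -0.05
```

Call:
move_arm --commands '[{"delta_rot": [0, 0, -0.2], "offset": [3, -2, 25], "fingers": 0}, {"delta_rot": [0, 0, 0], "offset": [0, 0, 30], "fingers": 0}, {"delta_rot": [0, 0, 0], "offset": [0, 0, 15], "fingers": 0}, {"delta_rot": [0, 0, 0], "offset": [0, 0, 0], "fingers": 0}]'

```text
time: 7.2
tcp_pos: [0.5215, -0.0056, 0.2877]
tcp_rot: [-2.162, -2.277, 0.002]
force: [-0.2, 0.6, -3.7]
finger_gap: 0.133
grip_force: 52.0
```

```bash
sed -i 's/dr=-.144/dr=-.1475/; s/w2.png/w3.png/; s/plan(.*/plan(.5216,-.0061,.232,.05)/' m2.py; sed -i 's/\.598,-\.003/.598,-.0023/' m2.py
sed -i "s/^p\['frame'\]/b=np.array([[-1,-1],[1,-1],[1,1],[-1,1]])*[.065,.045]\nW=p['W']@np.linalg.inv(p['mount'])\nfor z in (.178,.210): draw(fr,p,(W[:3,:3]@np.c_[b,[z]*4].T).T+W[:3,3],(0,255,255))\np['frame']/" m2.py; python3 m2.py
```

```text
t 7.2 tcp [ 0.5215 -0.0056  0.2877] F [-0.2  0.6 -3.7] gap 0.133 off [-0.5  0.2 55.7] n 56.0
tool y yaw 0.052 wz deg 0.1 tool z [-0.002  0.    -1.   ] q7 -0.09
```

View pics/w3.png

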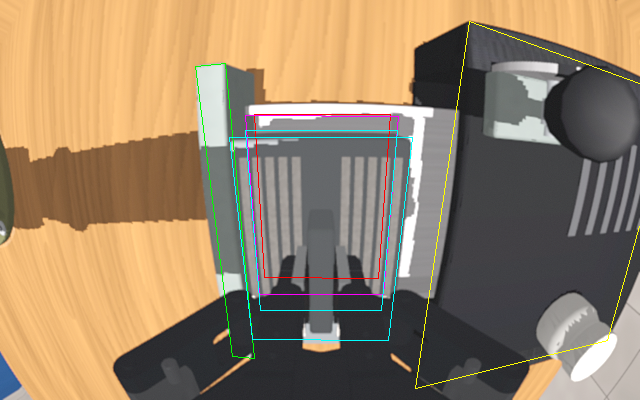

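The in-hand cartridge matches its model (cyan), and the panel matches too (green, cols 196–253). The rear wall of the pocket isn't clear around cols 398–425, so I'll check it in the first top picture.

Run:
```python
from h import *
p=robot.camera('top'); 
im=cv2.cvtColor(cv2.imread('pics/top0.png'),cv2.COLOR_BGR2RGB)
u=np.array([.598,-.0023,.05]); dr=-.1475
sq=lambda x0,x1,y0,y1,z:np.array([[x0,y0,z],[x1,y0,z],[x1,y1,z],[x0,y1,z]])
c=im[190:260,280:370]; c=cv2.resize(c,None,fx=8,fy=8,interpolation=cv2.INTER_CUBIC)
for P,col in ((sq(dr+.018,dr+.124,-.073,.073,.018),(255,0,0)),(sq(dr+.018,dr+.124,-.073,.073,.045),(255,0,255)),(sq(dr,dr+.018,-.105,.105,.09),(0,255,0))):
    q=((proj(p,place(P,*u))-[280,190]+.5)*8).astype(int); cv2.polylines(c,[q.reshape(-1,1,2)],True,col,1)
save({'frame':c},'t2.png')
```

```text
(no output)
```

View pics/t2.png

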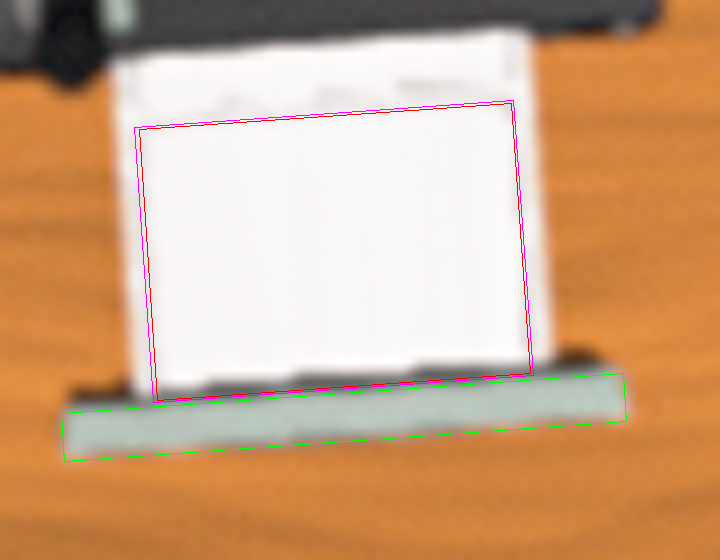

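The top and wrist views disagree by about 3 mm along x, which is inside the 8 mm clearance. The TCP is already centred, so I'll lower.

Call:
move_arm --commands '[{"delta_rot": [0, 0, 0], "offset": [-0.5, 0, 20], "fingers": 0}, {"delta_rot": [0, 0, 0], "offset": [0, 0, 20], "fingers": 0}, {"delta_rot": [0, 0, 0], "offset": [0, 0, 10], "fingers": 0}, {"delta_rot": [0, 0, 0], "offset": [0, 0, 4], "fingers": 0}, {"delta_rot": [0, 0, 0], "offset": [0, 0, 0], "fingers": 0}]'

```text
time: 7.92
tcp_pos: [0.5223, -0.0058, 0.2352]
tcp_rot: [2.162, 2.279, 0.001]
force: [-0.0, 0.3, -4.2]
finger_gap: 0.132
grip_force: 52.1
```

Call:
move_arm --commands '[{"delta_rot": [0, 0, 0], "offset": [0, 0, 1.5], "fingers": 0}, {"delta_rot": [0, 0, 0], "offset": [0, 0, 1.5], "fingers": 0}, {"delta_rot": [0, 0, 0], "offset": [0, 0, 0], "fingers": 0}]'

```text
time: 8.3
tcp_pos: [0.5219, -0.0059, 0.2317]
tcp_rot: [2.162, 2.279, -0.0]
force: [0.2, -0.2, -4.0]
finger_gap: 0.131
grip_force: 52.1
```

Call:
move_arm --commands '[{"delta_rot": [0, 0, 0], "offset": [0, 0, 1.5], "fingers": 0}, {"delta_rot": [0, 0, 0], "offset": [0, 0, 1.5], "fingers": 0}, {"delta_rot": [0, 0, 0], "offset": [0, 0, 0], "fingers": 0}]'

```text
time: 8.68
tcp_pos: [0.5219, -0.0059, 0.2285]
tcp_rot: [-2.162, -2.279, 0.0]
force: [-0.1, 0.3, -3.2]
finger_gap: 0.131
grip_force: 52.1
```

Call:
move_arm --commands '[{"delta_rot": [0, 0, 0], "offset": [0, 0, 0.7], "fingers": 0}, {"delta_rot": [0, 0, 0], "offset": [0, 0, 0], "fingers": 0}]'

```text
time: 8.93
tcp_pos: [0.522, -0.0059, 0.228]
tcp_rot: [2.162, 2.279, -0.0]
force: [-0.0, -0.1, -3.0]
finger_gap: 0.13
grip_force: 52.2
```

Call:
move_arm --commands '[{"delta_rot": [0, 0, 0], "offset": [0, 0, 0.8], "fingers": 0}, {"delta_rot": [0, 0, 0], "offset": [0, 0, 0], "fingers": 0}]'

```text
time: 9.18
tcp_pos: [0.5224, -0.0058, 0.2279]
tcp_rot: [2.161, 2.278, 0.001]
force: [-0.4, -0.6, 3.3]
finger_gap: 0.126
grip_force: 53.2
```

Call:
move_arm --commands '[{"delta_rot": [0, 0, 0], "offset": [0, 0, 0.6], "fingers": 0}, {"delta_rot": [0, 0, 0], "offset": [0, 0, 0], "fingers": 0}]'

```text
time: 9.43
tcp_pos: [0.5228, -0.0057, 0.2279]
tcp_rot: [2.161, 2.278, 0.002]
force: [-0.8, -0.8, 7.2]
finger_gap: 0.13
grip_force: 53.6
```

The cartridge is resting on the pocket floor, so I'll release and retreat upward.

Call:
move_arm --commands '[{"delta_rot": [0, 0, 0], "offset": [0, 0, -0.5], "fingers": 0.15}, {"delta_rot": [0, 0, 0], "offset": [0, 0, 0], "fingers": 0.3}, {"delta_rot": [0, 0, 0], "offset": [0, 0, 0], "fingers": 0.45}, {"delta_rot": [0, 0, 0], "offset": [0, 0, 0], "fingers": 0.45}, {"delta_rot": [0, 0, 0], "offset": [0, 0, -10], "fingers": 0.45}]'

```text
time: 10.05
tcp_pos: [0.5215, -0.0059, 0.2367]
tcp_rot: [-2.161, -2.278, 0.002]
force: [0.4, 0.6, 0.3]
finger_gap: 0.454
grip_force: 0.0
```

Call:
move_arm --commands '[{"delta_rot": [0, 0, 0], "offset": [0, 0, -20], "fingers": 0.45}, {"delta_rot": [0, 0, 0], "offset": [0, 0, -40], "fingers": 0.45}, {"delta_rot": [0, 0, 0], "offset": [0, 0, -45], "fingers": 0.45}, {"delta_rot": [0, 0, 0], "offset": [0, 0, -15], "fingers": 0.4}, {"delta_rot": [0, 0, 0], "offset": [0, 0, 0], "fingers": 0.2}]'

```text
time: 10.68
tcp_pos: [0.5222, -0.0058, 0.3582]
tcp_rot: [2.161, 2.277, 0.002]
force: [0.1, -0.3, -1.2]
finger_gap: 0.209
grip_force: 0.0
```

Run:
```python
from h import *
plan(.43,-.0105,.36,.05)
p=wrist(); fr=p['frame'].copy()
u=np.array([.598,-.0023,.05]); dr=-.147
sq=lambda x0,x1,y0,y1,z:np.array([[x0,y0,z],[x1,y0,z],[x1,y1,z],[x0,y1,z]])
x=dr+.071
for P,c in ((sq(dr+.018,dr+.124,-.073,.073,.045),(255,0,255)),(sq(dr,dr+.018,-.105,.105,.09),(0,255,0)),(sq(x-.045,x+.045,-.065,.065,.05),(0,255,255)),(sq(0,.24,-.13,.13,.105),(255,255,0))):
    draw(fr,p,place(P,*u),c)
a=.6
p['frame']=fr; save(p,'w4.png')
```

```text
t 10.68 tcp [ 0.5222 -0.0058  0.3582] F [ 0.1 -0.3 -1.2] gap 0.209 off [  0.1 -92.3  -2. ] n 92.0
tool y yaw 0.053 wz deg 0.1 tool z [ 0.002 -0.001 -1.   ] q7 -0.05
```

View pics/w4.png

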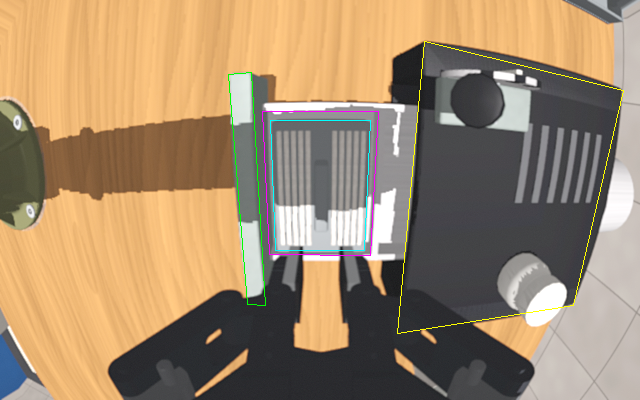

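Cartridge sits flat and centred in the pocket (cols 271–371, rows 120–252, inside the magenta wall outline). Now I'll back off, turn 90° and shut the fingers for the drawer push.

Call:
move_arm --commands '[{"delta_rot": [0, 0, 0], "offset": [0, -45, 0], "fingers": 0}, {"delta_rot": [0, 0, 0], "offset": [0, -47, 0], "fingers": 0}, {"delta_rot": [0, 0, 10], "offset": [0, 0, 0], "fingers": 0}, {"delta_rot": [0, 0, 10], "offset": [0, 0, 0], "fingers": 0}, {"delta_rot": [0, 0, 10], "offset": [0, 0, 0], "fingers": 0}]'

```text
time: 11.35
tcp_pos: [0.4292, -0.0109, 0.3553]
tcp_rot: [-2.682, -1.633, 0.004]
force: [-0.3, 0.0, 0.1]
finger_gap: 0.002
grip_force: 0.0
```

Call:
move_arm --commands '[{"delta_rot": [0, 0, 10], "offset": [0, 0, 0], "fingers": 0}, {"delta_rot": [0, 0, 10], "offset": [0, 0, 0], "fingers": 0}, {"delta_rot": [0, 0, 10], "offset": [0, 0, 0], "fingers": 0}, {"delta_rot": [0, 0, 10], "offset": [0, 0, 0], "fingers": 0}, {"delta_rot": [0, 0, 10], "offset": [0, 0, 0], "fingers": 0}]'

```text
time: 11.98
tcp_pos: [0.4294, -0.0109, 0.3552]
tcp_rot: [-3.121, -0.347, 0.005]
force: [0.0, 0.2, -0.4]
finger_gap: 0.001
grip_force: 0.0
```

Call:
move_arm --commands '[{"delta_rot": [0, 0, 10], "offset": [0, 0, 0], "fingers": 0}, {"delta_rot": [0, 0, 0], "offset": [0, 0, 0], "fingers": 0}]'

```text
time: 12.22
tcp_pos: [0.4295, -0.0109, 0.3556]
tcp_rot: [-3.14, -0.085, 0.005]
force: [0.5, -0.4, -0.2]
finger_gap: 0.003
grip_force: 0.0
```

```bash
python3 -c "
from h import *
plan(.429,-.0107,.223,.05+np.pi/2)"
```

```text
t 12.22 tcp [ 0.4295 -0.0109  0.3556] F [ 0.5 -0.4 -0.2] gap 0.003 off [-1.000e-01 -1.000e-01  1.326e+02] n 133.0
tool y yaw -1.516 wz deg 0.2 tool z [-0.003  0.001 -1.   ] q7 -1.46
```

Call:
move_arm --commands '[{"delta_rot": [0, 0, 0], "offset": [0, 0, 40], "fingers": 0}, {"delta_rot": [0, 0, 0], "offset": [0, 0, 40], "fingers": 0}, {"delta_rot": [0, 0, 0], "offset": [0, 0, 35], "fingers": 0}, {"delta_rot": [0, 0, 0], "offset": [0, 0, 17], "fingers": 0}, {"delta_rot": [0, 0, 0], "offset": [0, 0, 0], "fingers": 0}]'

```text
time: 12.85
tcp_pos: [0.4288, -0.0106, 0.2232]
tcp_rot: [-3.139, -0.087, 0.007]
force: [0.3, 0.4, -0.1]
finger_gap: 0.001
grip_force: 0.0
```

Call:
move_arm --commands '[{"delta_rot": [0, 0, 0], "offset": [3, 0, 0], "fingers": 0}, {"delta_rot": [0, 0, 0], "offset": [3, 0, 0], "fingers": 0}, {"delta_rot": [0, 0, 0], "offset": [3, 0, 0], "fingers": 0}, {"delta_rot": [0, 0, 0], "offset": [4, 0, 0], "fingers": 0}, {"delta_rot": [0, 0, 0], "offset": [4, 0, 0], "fingers": 0}]'

```text
time: 13.48
tcp_pos: [0.4472, -0.0099, 0.2251]
tcp_rot: [3.14, 0.083, -0.001]
force: [-0.5, -0.8, 0.8]
finger_gap: -0.001
grip_force: 0.7
```

Call:
move_arm --commands '[{"delta_rot": [0, 0, 0], "offset": [5, 0, 0], "fingers": 0}, {"delta_rot": [0, 0, 0], "offset": [5, 0, 0], "fingers": 0}, {"delta_rot": [0, 0, 0], "offset": [5, 0, 0], "fingers": 0}, {"delta_rot": [0, 0, 0], "offset": [5, 0, 0], "fingers": 0}, {"delta_rot": [0, 0, 0], "offset": [5, 0, 0], "fingers": 0}]'

```text
time: 14.1
tcp_pos: [0.4723, -0.0086, 0.225]
tcp_rot: [3.14, 0.082, -0.0]
force: [-1.3, -0.9, 0.4]
finger_gap: 0.004
grip_force: 0.7
```

Call:
move_arm --commands '[{"delta_rot": [0, 0, 0], "offset": [5, 0, 0], "fingers": 0}, {"delta_rot": [0, 0, 0], "offset": [5, 0, 0], "fingers": 0}, {"delta_rot": [0, 0, 0], "offset": [5, 0, 0], "fingers": 0}, {"delta_rot": [0, 0, 0], "offset": [5, 0, 0], "fingers": 0}, {"delta_rot": [0, 0, 0], "offset": [5, 0, 0], "fingers": 0}]'

```text
time: 14.72
tcp_pos: [0.4973, -0.0072, 0.225]
tcp_rot: [3.14, 0.083, -0.0]
force: [-1.1, -0.7, 0.3]
finger_gap: -0.001
grip_force: 0.7
```

```bash
python3 -c "
from h import *
plan(.569,-.0037,.225,.05+np.pi/2)"
```

```text
t 14.72 tcp [ 0.4973 -0.0072  0.225 ] F [-1.1 -0.7  0.3] gap -0.001 off [71.8  0.3  0. ] n 72.0
tool y yaw -1.518 wz deg 0.1 tool z [-0. -0. -1.] q7 -1.72
```

Call:
move_arm --commands '[{"delta_rot": [0, 0, 0], "offset": [5, 0, 0], "fingers": 0}, {"delta_rot": [0, 0, 0], "offset": [5, 0, 0], "fingers": 0}, {"delta_rot": [0, 0, 0], "offset": [5, 0, 0], "fingers": 0}, {"delta_rot": [0, 0, 0], "offset": [5, 0, 0], "fingers": 0}, {"delta_rot": [0, 0, 0], "offset": [5, 0, 0], "fingers": 0}]'

```text
time: 15.35
tcp_pos: [0.5223, -0.0058, 0.2251]
tcp_rot: [3.14, 0.083, -0.0]
force: [-1.8, -2.2, 0.5]
finger_gap: -0.003
grip_force: 0.7
```

Call:
move_arm --commands '[{"delta_rot": [0, 0, 0], "offset": [5, 0, 0], "fingers": 0}, {"delta_rot": [0, 0, 0], "offset": [5, 0, 0], "fingers": 0}, {"delta_rot": [0, 0, 0], "offset": [5, 0, 0], "fingers": 0}, {"delta_rot": [0, 0, 0], "offset": [4, 0, 0], "fingers": 0}, {"delta_rot": [0, 0, 0], "offset": [3, 0, 0], "fingers": 0}]'

```text
time: 15.98
tcp_pos: [0.5442, -0.0046, 0.2251]
tcp_rot: [-3.14, -0.083, -0.0]
force: [-1.1, -1.3, -0.1]
finger_gap: -0.004
grip_force: 0.7
```

Call:
move_arm --commands '[{"delta_rot": [0, 0, 0], "offset": [2, 0, 0], "fingers": 0}, {"delta_rot": [0, 0, 0], "offset": [2, 0, 0], "fingers": 0}, {"delta_rot": [0, 0, 0], "offset": [2, 0, 0], "fingers": 0}]'

```text
time: 16.35
tcp_pos: [0.55, -0.0043, 0.2252]
tcp_rot: [3.14, 0.083, 0.0]
force: [-1.9, -0.6, 0.3]
finger_gap: 0.003
grip_force: 0.6
```

Call:
move_arm --commands '[{"delta_rot": [0, 0, 0], "offset": [1.5, 0, 0], "fingers": 0}, {"delta_rot": [0, 0, 0], "offset": [1.5, 0, 0], "fingers": 0}, {"delta_rot": [0, 0, 0], "offset": [1.5, 0, 0], "fingers": 0}, {"delta_rot": [0, 0, 0], "offset": [1.5, 0, 0], "fingers": 0}]'

```text
time: 16.85
tcp_pos: [0.5543, -0.004, 0.2248]
tcp_rot: [3.14, 0.083, -0.01]
force: [-10.3, 0.2, 8.2]
finger_gap: -0.0
grip_force: 5.6
```

Call:
move_arm --commands '[{"delta_rot": [0, 0, 0], "offset": [1.5, 0, 0], "fingers": 0}, {"delta_rot": [0, 0, 0], "offset": [1.5, 0, 0], "fingers": 0}]'

```text
time: 17.1
tcp_pos: [0.557, -0.0038, 0.2247]
tcp_rot: [3.139, 0.083, -0.011]
force: [-12.5, -0.8, 9.5]
finger_gap: 0.003
grip_force: 5.8
```

Call:
move_arm --commands '[{"delta_rot": [0, 0, 0], "offset": [1.5, 0, 0], "fingers": 0}, {"delta_rot": [0, 0, 0], "offset": [1.5, 0, 0], "fingers": 0}]'

```text
time: 17.35
tcp_pos: [0.5603, -0.0036, 0.2248]
tcp_rot: [3.14, 0.083, -0.009]
force: [-7.9, -1.5, 5.2]
finger_gap: -0.002
grip_force: 3.9
```

Call:
move_arm --commands '[{"delta_rot": [0, 0, 0], "offset": [1.5, 0, 0], "fingers": 0}, {"delta_rot": [0, 0, 0], "offset": [1.5, 0, 0], "fingers": 0}]'

```text
time: 17.6
tcp_pos: [0.5639, -0.0035, 0.2248]
tcp_rot: [3.14, 0.083, -0.005]
force: [-4.7, -0.2, 2.2]
finger_gap: 0.001
grip_force: 2.7
```

Call:
move_arm --commands '[{"delta_rot": [0, 0, 0], "offset": [1.5, 0, 0], "fingers": 0}, {"delta_rot": [0, 0, 0], "offset": [1, 0, 0], "fingers": 0}]'

```text
time: 17.85
tcp_pos: [0.5672, -0.0035, 0.2248]
tcp_rot: [-3.14, -0.083, 0.001]
force: [-2.4, 0.1, -1.2]
finger_gap: -0.005
grip_force: 1.4
```

Call:
move_arm --commands '[{"delta_rot": [0, 0, 0], "offset": [1, 0, 0], "fingers": 0}, {"delta_rot": [0, 0, 0], "offset": [1, 0, 0], "fingers": 0}]'

```text
time: 18.1
tcp_pos: [0.5683, -0.0033, 0.2248]
tcp_rot: [3.14, 0.083, -0.007]
force: [-9.5, -0.8, 5.7]
finger_gap: -0.001
grip_force: 5.0
```

Call:
move_arm --commands '[{"delta_rot": [0, 0, 0], "offset": [1, 0, 0], "fingers": 0}, {"delta_rot": [0, 0, 0], "offset": [0, 0, 0], "fingers": 0}]'

```text
time: 18.35
tcp_pos: [0.5686, -0.0032, 0.2248]
tcp_rot: [3.139, 0.083, -0.01]
force: [-11.1, -1.2, 7.1]
finger_gap: -0.002
grip_force: 5.8
```

The drawer is against its stop: force rose to 11 N at TCP x=0.568, where home was predicted at 0.569. I'll back off, rise, turn back, and look at the lever.

Call:
move_arm --commands '[{"delta_rot": [0, 0, 0], "offset": [-10, 0, 0], "fingers": 0}, {"delta_rot": [0, 0, 0], "offset": [-35, 0, 0], "fingers": 0}, {"delta_rot": [0, 0, 0], "offset": [0, 0, -50], "fingers": 0}, {"delta_rot": [0, 0, 0], "offset": [0, 0, -50], "fingers": 0.3}, {"delta_rot": [0, 0, 0], "offset": [0, 0, -50], "fingers": 0.7}]'

```text
time: 18.98
tcp_pos: [0.5257, -0.0054, 0.3773]
tcp_rot: [3.14, 0.083, 0.006]
force: [0.7, -0.2, 0.2]
finger_gap: 0.417
grip_force: 0.0
```

Call:
move_arm --commands '[{"delta_rot": [0, 0, 0], "offset": [0, 0, -45], "fingers": 0.7}, {"delta_rot": [0, 0, -10], "offset": [0, 0, 0], "fingers": 0.7}, {"delta_rot": [0, 0, -10], "offset": [0, 0, 0], "fingers": 0.7}, {"delta_rot": [0, 0, -10], "offset": [0, 0, 0], "fingers": 0.7}, {"delta_rot": [0, 0, -10], "offset": [0, 0, 0], "fingers": 0.7}]'

```text
time: 19.6
tcp_pos: [0.5259, -0.0054, 0.4207]
tcp_rot: [2.918, 1.16, 0.005]
force: [0.9, 1.1, -0.2]
finger_gap: 0.699
grip_force: 0.0
```

Call:
move_arm --commands '[{"delta_rot": [0, 0, -10], "offset": [0, 0, 0], "fingers": 0.7}, {"delta_rot": [0, 0, -10], "offset": [0, 0, 0], "fingers": 0.7}, {"delta_rot": [0, 0, -10], "offset": [0, 0, 0], "fingers": 0.7}, {"delta_rot": [0, 0, -10], "offset": [0, 0, 0], "fingers": 0.7}, {"delta_rot": [0, 0, -10], "offset": [0, 0, 0], "fingers": 0.7}]'

```text
time: 20.23
tcp_pos: [0.5259, -0.0054, 0.4206]
tcp_rot: [2.153, 2.284, 0.003]
force: [-0.5, -0.4, -0.4]
finger_gap: 0.701
grip_force: 0.0
```

```bash
cat >> h.py <<'E'
U=np.array([.598,-.0023,.05]); DR=-.018
sq=lambda x0,x1,y0,y1,z:np.array([[x0,y0,z],[x1,y0,z],[x1,y1,z],[x0,y1,z]])
def leverpts(th,n=16):
    ax=np.array([np.sin(th),0,np.cos(th)]); e1=np.array([np.cos(th),0,-np.sin(th)]); e2=np.array([0,1.,0])
    t=np.linspace(0,2*np.pi,n,endpoint=False); P=np.array([.05,.085,.119])
    return [place(P+ax*L+.013*(np.outer(np.cos(t),e1)+np.outer(np.sin(t),e2)),*U) for L in (.055,.1)]
def shot(name,th):
    p=wrist(); fr=p['frame'].copy()
    for P,c in ((sq(DR,DR+.018,-.105,.105,.09),(0,255,0)),(sq(0,.24,-.13,.13,.105),(255,255,0))): draw(fr,p,place(P,*U),c)
    for P in leverpts(th): draw(fr,p,P,(255,0,255))
    p['frame']=fr; save(p,name)
E
python3 -c "
from h import *
plan(.5986,.0829,.42,.05); shot('w5.png',-.6)"
```

```text
t 20.23 tcp [ 0.5259 -0.0054  0.4206] F [-0.5 -0.4 -0.4] gap 0.701 off [83.9 77.8  0.8] n 114.0
tool y yaw 0.059 wz deg 0.5 tool z [ 0.003 -0.    -1.   ] q7 -0.05
```

View pics/w5.png

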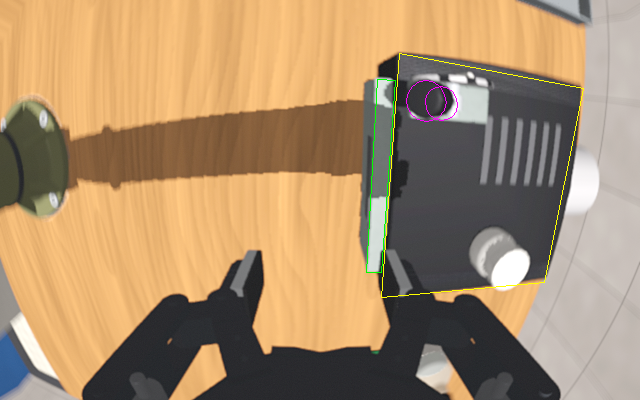

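Drawer panel lies on its home outline (cols 367–392) and the lever grip matches the -0.6 model (around (430,102)). Moving over the lever now.

Call:
move_arm --commands '[{"delta_rot": [0, 0, 0.5], "offset": [28, 26, 0], "fingers": 0.7}, {"delta_rot": [0, 0, 0], "offset": [28, 26, 0], "fingers": 0.7}, {"delta_rot": [0, 0, 0], "offset": [28, 26, 0], "fingers": 0.7}, {"delta_rot": [0, 0, 0], "offset": [0, 0, 0], "fingers": 0.7}]'

```text
time: 20.78
tcp_pos: [0.6003, 0.0849, 0.42]
tcp_rot: [-2.168, -2.271, -0.006]
force: [0.1, -0.4, 0.4]
finger_gap: 0.699
grip_force: 0.0
```

```bash
python3 -c "
from h import *
plan(.5986,.0829,.34,.05); shot('w6.png',-.6)"
```

```text
t 20.77 tcp [0.6003 0.0849 0.42  ] F [ 0.1 -0.4  0.4] gap 0.699 off [-2.2 -1.9 80. ] n 80.0
tool y yaw 0.046 wz deg -0.2 tool z [ 0.001  0.004 -1.   ] q7 -0.34
```

View pics/w6.png

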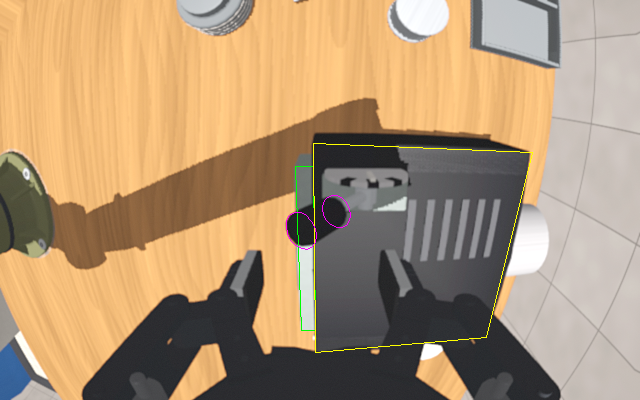

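Grip model (magenta, (301,230)–(335,211)) matches. Descend to straddle it with the fingers at 0.8.

Call:
move_arm --commands '[{"delta_rot": [0, 0, 0], "offset": [-2, -4, 0], "fingers": 0.8}, {"delta_rot": [0, 0, 0], "offset": [0, 0, 30], "fingers": 0.8}, {"delta_rot": [0, 0, 0], "offset": [0, 0, 30], "fingers": 0.8}, {"delta_rot": [0, 0, 0], "offset": [0, 0, 20], "fingers": 0.8}, {"delta_rot": [0, 0, 0], "offset": [0, 0, 0], "fingers": 0.8}]'

```text
time: 21.45
tcp_pos: [0.5949, 0.0785, 0.339]
tcp_rot: [-2.173, -2.267, 0.004]
force: [-0.3, 0.9, 0.4]
finger_gap: 0.8
grip_force: 0.0
```

```bash
python3 -c "
from h import *
s=np.array([.05+.018,.085]);print(place(np.array([[.064,.085,.34],[.0,.085,.34]]),*U))
plan(*place(np.array([[.064,.085,.34]]),*U)[0],.05)"
```

```text
[[0.65767179 0.08579244 0.34      ]
 [0.59375177 0.08259377 0.34      ]]
t 21.45 tcp [0.5949 0.0785 0.339 ] F [-0.3  0.9  0.4] gap 0.8 off [ 4.6 63.  -1.2] n 63.0
tool y yaw 0.042 wz deg -0.4 tool z [-0.002 -0.001 -1.   ] q7 -0.36
```

Call:
move_arm --commands '[{"delta_rot": [0, 0, 0], "offset": [4, 4, 0], "fingers": 0.8}, {"delta_rot": [0, 0, 0], "offset": [0, 5, 0], "fingers": 0.8}, {"delta_rot": [0, 0, 0], "offset": [0, 4, 0], "fingers": 0.8}, {"delta_rot": [0, 0, 0], "offset": [0, 4, 0], "fingers": 0.8}, {"delta_rot": [0, 0, 0], "offset": [0, 4, 0], "fingers": 0.8}]'

```text
time: 22.08
tcp_pos: [0.6164, 0.0848, 0.3401]
tcp_rot: [-2.172, -2.27, 0.001]
force: [-3.1, 0.1, 1.6]
finger_gap: 0.801
grip_force: 1.2
```

Call:
move_arm --commands '[{"delta_rot": [0, 0, 0], "offset": [0, 4, 0], "fingers": 0.8}, {"delta_rot": [0, 0, 0], "offset": [0, 4, 0], "fingers": 0.8}, {"delta_rot": [0, 0, 0], "offset": [0, 4, 0], "fingers": 0.8}, {"delta_rot": [0, 0, 0], "offset": [0, 4, 0], "fingers": 0.8}, {"delta_rot": [0, 0, 0], "offset": [0, 4, 0], "fingers": 0.8}]'

```text
time: 22.7
tcp_pos: [0.6365, 0.0856, 0.3401]
tcp_rot: [2.172, 2.27, 0.0]
force: [-2.1, 0.2, 0.1]
finger_gap: 0.797
grip_force: 0.9
```

Call:
move_arm --commands '[{"delta_rot": [0, 0, 0], "offset": [0, 3, 0], "fingers": 0.8}, {"delta_rot": [0, 0, 0], "offset": [0, 3, 0], "fingers": 0.8}, {"delta_rot": [0, 0, 0], "offset": [0, 0, 0], "fingers": 0.8}]'

```text
time: 23.08
tcp_pos: [0.6428, 0.0856, 0.34]
tcp_rot: [2.172, 2.269, 0.001]
force: [0.8, -0.4, -0.1]
finger_gap: 0.803
grip_force: 0.0
```

Force fell to zero, so the lever has likely snapped over the hump. I'll lift away and measure the angle.

Call:
move_arm --commands '[{"delta_rot": [0, 0, 0], "offset": [0, 0, -15], "fingers": 0.8}, {"delta_rot": [0, 0, 0], "offset": [0, 0, -35], "fingers": 0.8}, {"delta_rot": [0, 0, 0], "offset": [0, 0, -40], "fingers": 0.8}, {"delta_rot": [0, 0, 0], "offset": [-45, 0, 0], "fingers": 0.8}, {"delta_rot": [0, 0, 0], "offset": [-45, -40, 0], "fingers": 0.8}]'

```text
time: 23.7
tcp_pos: [0.6073, -0.007, 0.4314]
tcp_rot: [2.17, 2.27, 0.005]
force: [-0.0, -1.0, -0.5]
finger_gap: 0.8
grip_force: 0.0
```

Run:
```python
from h import *
p=wrist(); fr=p['frame'].copy()
for P,c in ((sq(DR,DR+.018,-.105,.105,.09),(0,255,0)),(sq(0,.24,-.13,.13,.105),(255,255,0))): draw(fr,p,place(P,*U),c)
for P in leverpts(0): draw(fr,p,P,(255,0,255))
S=robot.camera('scene'); fs=S['frame'].copy()
for q in robot.trace(S,'lever_grip')[:2]+robot.trace(S,'lever')[:2]: print(round(q['score'],2),np.round(q['box'],1))
for th in (-.2,-.1,0,.1,.2):
    a=proj(S,np.vstack(leverpts(th))); print(th,a.min(0).round(1),a.max(0).round(1))
for P in leverpts(0): draw(fs,S,P,(255,0,255),proj)
for P,c in ((sq(DR,DR+.018,-.105,.105,.09),(0,255,0)),(sq(0,.24,-.13,.13,.105),(255,255,0))): draw(fs,S,place(P,*U),c,proj)
a=cv2.resize(fr[0:400,140:640],(400,320)); b=cv2.resize(fs[140:300,260:460],(400,320),interpolation=cv2.INTER_CUBIC)
save({'frame':np.hstack([a,b])},'fin.png'); plan(.5,0,.5)
```

```text
0.79 [364.9 199.1  11.8  39.9]
-0.2 [357.8 177.2] [369.5 199.7]
-0.1 [358.5 178.5] [370.9 201.3]
0 [359.1 180.2] [372.2 203.1]
0.1 [359.8 182.4] [373.5 205.1]
0.2 [360.5 184.9] [374.8 207.2]
t 23.9 tcp [ 0.606  -0.0075  0.4313] F [ 0.1  0.9 -0.5] gap 0.803 off [  11.7 -105.5  -68.9] n 127.0
```

View pics/fin.png

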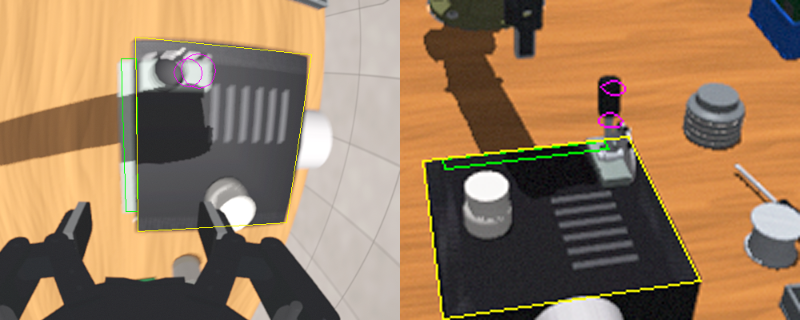

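The final view shows the drawer home, but the grip (left pane (168,72)) is still robot-ward of the upright model at (190,72). I'll fit the angle numerically.

```bash
cat > lev.py <<'E'
from h import *
def ang(p,f,nm):
    for name in ('lever_grip','lever'):
        for q in robot.trace(p,name)[:2]:
            r=q['region'].astype(np.float32); 
            if r.sum()>6000: continue
            sc=[]
            for th in np.arange(-.8,.81,.05):
                m=np.zeros((400,640),np.uint8); cv2.fillConvexPoly(m,cv2.convexHull(np.round(f(p,np.vstack(leverpts(th)))).astype(np.int32)),1)
                # black grip pixels inside hull
                dark=p['frame'].max(2)<75
                sc.append((iou(m,r),th, (m*dark).sum()/max(m.sum(),1)))
            b=max(sc); d=max(sc,key=lambda t:t[2]); ys,xs=np.nonzero(r)
            print(nm,name,round(q['score'],2),np.round(q['box']),'iou',round(b[0],2),'th',round(b[1],2),'| dark',round(d[2],2),round(d[1],2))
if __name__=='__main__':
    plan(.5,0,.5)
    p=wrist(); ang(p,wproj,'wrist')
    for th in (-.6,-.45,-.3,-.15,0,.15): print(th,wproj(p,leverpts(th)[1].mean(0)).round(),end=' ')
    print()
    p=robot.camera('scene'); ang(p,proj,'scene')
    for th in (-.6,-.45,-.3,-.15,0,.15): print(th,proj(p,leverpts(th)[1].mean(0)).round(),end=' ')
E
python3 lev.py
```

```text
t 23.9 tcp [ 0.606  -0.0075  0.4313] F [ 0.1  0.9 -0.5] gap 0.803 off [  11.7 -105.5  -68.9] n 127.0
wrist lever_grip 0.58 [358.  83.  48.  41.] iou 0.88 th -0.2 | dark 0.17 -0.2
wrist lever 0.58 [356.  83.  44.  40.] iou 0.88 th -0.2 | dark 0.17 -0.2
wrist lever 0.25 [378. 337.  33.  34.] iou 0.0 th 0.8 | dark 0.17 -0.2
-0.6 [[296.  87.]] -0.45 [[316.  86.]] -0.3 [[340.  85.]] -0.15 [[365.  85.]] 0 [[390.  86.]] 0.15 [[414.  88.]] 
scene lever_grip 0.9 [366. 196.  10.  43.] iou 0.62 th -0.2 | dark 0.78 -0.15
scene lever 0.9 [365. 198.  15.  44.] iou 0.61 th -0.1 | dark 0.78 -0.15
-0.6 [[359. 176.]] -0.45 [[361. 177.]] -0.3 [[362. 178.]] -0.15 [[364. 180.]] 0 [[366. 183.]] 0.15 [[368. 188.]]
```

Lever is at about -0.2: past the hump but held by friction. I'll go back over it, straddle it and bring it to upright.

```bash
python3 -c "
from h import *
plan(*place(np.array([[.035,.085,.431]]),*U)[0],.05)"
```

```text
t 24.2 tcp [ 0.6066 -0.0042  0.4303] F [-0.3  0.  -0.2] gap 0.798 off [87.4 26.2 -0.6] n 91.0
tool y yaw 0.047 wz deg -0.2 tool z [ 0.     0.001 -1.   ] q7 -0.18
```

Call:
move_arm --commands '[{"delta_rot": [0, 0, -0.2], "offset": [44, 13, 0], "fingers": 0.8}, {"delta_rot": [0, 0, 0], "offset": [43, 13, 0], "fingers": 0.8}, {"delta_rot": [0, 0, 0], "offset": [0, 0, 0], "fingers": 0.8}]'

```text
time: 24.58
tcp_pos: [0.6278, 0.0885, 0.4302]
tcp_rot: [-2.155, -2.282, -0.004]
force: [-0.3, 0.3, 1.7]
finger_gap: 0.8
grip_force: 0.0
```

```bash
python3 -c "
from lev import *
plan(*place(np.array([[.035,.085,.34]]),*U)[0],.05); p=wrist(); ang(p,wproj,'wrist')"
```

```text
t 24.57 tcp [0.6278 0.0885 0.4302] F [-0.3  0.3  1.7] gap 0.8 off [-4.5  0.7 90.2] n 90.0
tool y yaw 0.057 wz deg 0.4 tool z [-0.     0.004 -1.   ] q7 -0.34
wrist lever_grip 0.93 [320. 221.  56.  65.] iou 0.77 th -0.2 | dark 0.87 -0.2
wrist lever 0.92 [321. 219.  49.  66.] iou 0.77 th -0.2 | dark 0.87 -0.2
```

Call:
move_arm --commands '[{"delta_rot": [0, 0, 0.3], "offset": [-3, 0, 20], "fingers": 0.8}, {"delta_rot": [0, 0, 0], "offset": [0, 0, 35], "fingers": 0.8}, {"delta_rot": [0, 0, 0], "offset": [0, 0, 25], "fingers": 0.8}, {"delta_rot": [0, 0, 0], "offset": [0, 0, 10], "fingers": 0.8}, {"delta_rot": [0, 0, 0], "offset": [0, 0, 0], "fingers": 0.8}]'

```text
time: 25.35
tcp_pos: [0.6283, 0.0782, 0.3392]
tcp_rot: [-2.175, -2.266, 0.002]
force: [0.8, -0.1, 1.1]
finger_gap: 0.802
grip_force: 0.0
```

```bash
python3 -c "
from h import *
plan(*place(np.array([[.05,.085,.34]]),*U)[0],.05)"
```

```text
t 25.35 tcp [0.6283 0.0782 0.3392] F [ 0.8 -0.1  1.1] gap 0.802 off [ 6.2 15.7 -0.9] n 17.0
tool y yaw 0.041 wz deg -0.5 tool z [-0.002 -0.    -1.   ] q7 -0.38
```

Now I'll centre over the pivot, then close gently on the grip. The parallel pads should set it upright.

Call:
move_arm --commands '[{"delta_rot": [0, 0, 0], "offset": [6, 5, 0], "fingers": 0.8}, {"delta_rot": [0, 0, -0.5], "offset": [0, 5, 0], "fingers": 0.8}, {"delta_rot": [0, 0, 0], "offset": [0, 5.5, 0], "fingers": 0.7}, {"delta_rot": [0, 0, 0], "offset": [0, 0, 0], "fingers": 0.6}, {"delta_rot": [0, 0, 0], "offset": [0, 0, 0], "fingers": 0.5}]' --force 20

```text
time: 25.98
tcp_pos: [0.6437, 0.0859, 0.3401]
tcp_rot: [-2.164, -2.277, 0.0]
force: [-0.1, -1.0, -0.2]
finger_gap: 0.499
grip_force: 0.0
```

Call:
move_arm --commands '[{"delta_rot": [0, 0, 0], "offset": [0, 0, 0], "fingers": 0.42}, {"delta_rot": [0, 0, 0], "offset": [0, 0, 0], "fingers": 0.36}, {"delta_rot": [0, 0, 0], "offset": [0, 0, 0], "fingers": 0.32}, {"delta_rot": [0, 0, 0], "offset": [0, 0, 0], "fingers": 0.32}]'

```text
time: 26.48
tcp_pos: [0.6436, 0.0859, 0.3401]
tcp_rot: [2.164, 2.277, -0.0]
force: [-0.8, 0.1, 0.7]
finger_gap: 0.319
grip_force: 0.2
```

```bash
python3 -c "
from h import *
plan(*place(np.array([[.05,.085,.34]]),*U)[0],.05)"
```

```text
t 26.48 tcp [0.6436 0.0859 0.3401] F [-0.8  0.1  0.7] gap 0.319 off [-0.8  0.   0.1] n 1.0
tool y yaw 0.051 wz deg 0.0 tool z [-0. -0. -1.] q7 -0.38
```

Call:
move_arm --commands '[{"delta_rot": [0, 0, 0], "offset": [0, 0, 0], "fingers": 0.5}, {"delta_rot": [0, 0, 0], "offset": [0, 0, 0], "fingers": 0.65}, {"delta_rot": [0, 0, 0], "offset": [0, 0, -15], "fingers": 0.65}, {"delta_rot": [0, 0, 0], "offset": [0, 0, -35], "fingers": 0.65}, {"delta_rot": [0, 0, 0], "offset": [0, 0, -45], "fingers": 0.65}]'

```text
time: 27.1
tcp_pos: [0.6435, 0.0858, 0.4364]
tcp_rot: [-2.164, -2.277, 0.001]
force: [0.2, 0.9, 0.3]
finger_gap: 0.648
grip_force: 0.0
```

Call:
move_arm --commands '[{"delta_rot": [0, 0, 0], "offset": [-45, 0, 0], "fingers": 0.65}, {"delta_rot": [0, 0, 0], "offset": [-45, -40, 0], "fingers": 0.65}, {"delta_rot": [0, 0, 0], "offset": [0, 0, 0], "fingers": 0.65}]'

```text
time: 27.48
tcp_pos: [0.6072, -0.012, 0.4356]
tcp_rot: [2.173, 2.265, -0.006]
force: [-0.2, 0.5, 0.3]
finger_gap: 0.65
grip_force: 0.0
```

```bash
sed -i 's/\.81,\.05/.81,.02/' lev.py; python3 lev.py
python3 - <<'E'
from h import *
# did the bystanders stay? compare boxes with the first pictures; drawer panel profile
p=robot.camera('top')
for n in ('canister','jar','spool','bottle','board','driver'):
    print(n,[(round(q['score'],2),np.round(q['box'],1)) for q in robot.trace(p,n)[:1]])
w=wrist(); xs=np.arange(-.03,.012,.002)
for y in (-.05,.06):
    q=wproj(w,place(np.c_[xs,0*xs+y,0*xs+.09],*U)).astype(np.float32); v=cv2.remap(w['frame'],q[:,:1],q[:,1:],cv2.INTER_LINEAR)[:,0].mean(1)
    print(y,[(int(round(a*1000)),int(b)) for a,b in zip(xs,v)])
E
```

```text
t 27.48 tcp [ 0.6072 -0.012   0.4356] F [-0.2  0.5  0.3] gap 0.65 off [  16.1 -106.7  -64.3] n 126.0
wrist lever_grip 0.89 [380.  77.  60.  40.] iou 0.88 th -0.02 | dark 0.34 0.0
wrist lever_grip 0.48 [316. 346.  40.  12.] iou 0.0 th 0.8 | dark 0.34 0.0
wrist lever 0.67 [380.  76.  54.  44.] iou 0.86 th -0.02 | dark 0.34 0.0
-0.6 [[296.  79.]] -0.45 [[316.  78.]] -0.3 [[339.  77.]] -0.15 [[364.  77.]] 0 [[389.  78.]] 0.15 [[412.  80.]] 
scene lever_grip 0.76 [367. 202.   9.  38.] iou 0.67 th 0.06 | dark 0.72 0.08
scene lever 0.78 [366. 198.  16.  41.] iou 0.64 th 0.02 | dark 0.72 0.08
-0.6 [[359. 176.]] -0.45 [[361. 177.]] -0.3 [[362. 178.]] -0.15 [[364. 180.]] 0 [[366. 183.]] 0.15 [[368. 188.]] canister [(0.79, array([224.4, 240.8,  31.7,  23.7]))]
jar []
spool [(0.56, array([228.9, 164.4,  23.7,  22.9]))]
bottle [(0.86, array([412.6, 158.2,  19.7,  24.4]))]
board [(0.91, array([437.9, 193.8,  33.9,  41. ]))]
driver [(0.79, array([216.8, 184.6,  17.8,  53.2]))]
-0.05 [(-30, 191), (-28, 189), (-26, 185), (-24, 182), (-22, 180), (-20, 169), (-18, 185), (-16, 227), (-14, 227), (-12, 226), (-10, 226), (-8, 226), (-6, 227), (-4, 228), (-2, 169), (0, 67), (2, 82), (4, 84), (6, 83), (8, 84), (10, 83)]
0.06 [(-30, 91), (-28, 98), (-26, 100), (-24, 98), (-22, 96), (-20, 135), (-18, 143), (-16, 184), (-14, 204), (-12, 207), (-10, 164), (-8, 113), (-6, 114), (-4, 116), (-2, 79), (0, 39), (2, 43), (4, 43), (6, 46), (8, 44), (10, 44)]
```

Lever is at about 0, the drawer face is at -18 mm (home), and the bystanders visible in the top view haven't moved; the jar is hidden by the arm there. Handing in.

```bash
python3 -c "
from h import *
print(robot.job_done())"
```

```text
the job is handed in; nothing more can be done
None
```

The job was handed in at about 28 s: the cartridge is set down right way up in the pocket, the drawer is pushed fully home with at most about 12.5 N measured, and the lever measures upright in the middle notch to within about 0.05 rad. The jar was hidden by the arm in the last check; the other bystanders had not moved.

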